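Clear the surface plate and line up the blanks for marking out

TASK

Get the surface plate ready for marking out. First put the flat aluminium sheet away: slide it into the slot of the green holder until it is fully home. Then line up every square steel bar blank, including the one lying among the offcuts in the crate, in an even row on the plate: one blank centred along each white line, one end flat against the fence, filling the lines in turn from the one next to the end stop without leaving any out; leave the offcuts in the crate, and do not disturb the file, the try square or the blue block.

Things in the scene. Friction and masses are not known exactly. Their poses are not given: they have to be found in the camera images.
- plate: dark surface plate fixed on the bench, 260 (x) x 350 (y) x 40 mm high; origin at its underside's centre, x points away from the robot. Bright fence along the far edge: 20 mm high above the plate's top, front face at x = +110 mm. End stop at its +y end, same height: inner face y = +162, x = +85 to +110 mm. Five white lines along x, 60 mm apart in y, run from the fence towards the robot.
- line1 (a point): where the centre of a blank belongs that lies on white line 1, counted from the end stop, with its end against the fence: on the line, 35 mm before the fence's face, 12 mm above the plate's top; axes as the plate.
- line2 (a point): where the centre of a blank belongs that lies on white line 2, counted from the end stop, with its end against the fence: on the line, 35 mm before the fence's face, 12 mm above the plate's top; axes as the plate.
- line3 (a point): where the centre of a blank belongs that lies on white line 3, counted from the end stop, with its end against the fence: on the line, 35 mm before the fence's face, 12 mm above the plate's top; axes as the plate.
- line4 (a point): where the centre of a blank belongs that lies on white line 4, counted from the end stop, with its end against the fence: on the line, 35 mm before the fence's face, 12 mm above the plate's top; axes as the plate.
- line5 (a point): where the centre of a blank belongs that lies on white line 5, counted from the end stop, with its end against the fence: on the line, 35 mm before the fence's face, 12 mm above the plate's top; axes as the plate.
- blank1: square steel bar blank, 70 long (its x axis) x 24 x 24 mm, about 0.3 kg; origin at its centre. Starts askew on the surface plate, in front of the fence; may be absent (2 to 4 of blank1 to blank4 are there).
- blank2: square steel bar blank, 70 long (its x axis) x 24 x 24 mm, about 0.3 kg; origin at its centre. Starts askew on the surface plate, in front of the fence; may be absent (2 to 4 of blank1 to blank4 are there).
- blank3: square steel bar blank, 70 long (its x axis) x 24 x 24 mm, about 0.3 kg; origin at its centre. Starts askew on the surface plate, in front of the fence; may be absent (2 to 4 of blank1 to blank4 are there).
- blank4: square steel bar blank, 70 long (its x axis) x 24 x 24 mm, about 0.3 kg; origin at its centre. Starts askew on the surface plate, in front of the fence; may be absent (2 to 4 of blank1 to blank4 are there).
- blank5: square steel bar blank, 70 long (its x axis) x 24 x 24 mm, about 0.3 kg; origin at its centre. Starts lying in the crate among offcuts of other shapes.
- sheet: flat aluminium test piece, 140 long (its x axis) x 64 wide (y) x 8 mm thick, about 0.19 kg; origin at its centre. Starts lying flat on the robot's side of the surface plate, crosswise. Both ends are alike.
- holder: low green holder fixed on the bench, on the other side of the plate from the crate (left or right changes); origin on the bench below its slot's mouth, x points into the slot, away from the robot. Its roof is two strips 40 mm apart, tops 50 mm above the bench. In front of the mouth a ledge at slot-floor height, 48 mm wide, reaches to x = -85 mm; fingers can pass beside it.
- slot_mouth (a point): middle of the slot's floor at its mouth, 30 mm above the bench, axes as the holder. Slot 68 wide, 12 high, 100 mm deep, closed back. Sheet goes in flat, lengthwise; fully home its centre is at x = +30, y = 0, z = +4 mm here and 40 mm stick out. Flared cheeks at the mouth's sides: x = -15 to 0 mm, opening from 68 to about 85 mm, tops 20 mm above the floor.
- crate: grey open plastic crate fixed on the bench, 180 (x) x 226 (y) x 45 mm high, walls and floor 5 mm; origin at the centre of its underside. Inside lie blank5, an angle offcut, a channel offcut and two slugs, bars lying roughly along the crate's x.
- angle: offcut of steel angle, 80 long (x) x 30 x 30 mm, in the crate; origin at the underside's centre. Stays in the crate.
- channel: offcut of steel U-channel, 80 long (x) x 34 wide x 25 mm high, in the crate; origin at the underside's centre. Stays in the crate.
- slug1: steel disc, 30 mm diameter, 12 mm high, in the crate near its robot-side wall; origin at the underside's centre. Stays in the crate.
- slug2: second such disc.
- file: file with wooden handle, 310 mm long, left of the plate's far corner; leave alone.
- magnet_block: blue block 40 x 40 x 35 mm on the bench on the robot's side of the plate, left; leave alone.
- square: try square with wooden stock 100 mm and blade 140 mm, right of the plate's far corner; leave alone.
There are look-alikes about, which are no part of the job. What is shaped like the blank5 but purple is not meant.

How it is judged (in metres and radians):
On the way, in this order (a step that is already met when the one before it is completed fails the run):
1. the sheet is fully home in the holder's slot (x of sheet in the frame of slot_mouth between 0.025 and 0.034 m and y of sheet in the frame of slot_mouth between -0.006 and 0.006 m and z of sheet in the frame of slot_mouth below 0.009 m and angle between the x axis of sheet and the x axis of slot_mouth, either way round below 0.08 rad), for 0.2 s.
2. all blanks stand in the row on the lines against the fence ((distance between blank1 and line1 below 0.006 m or distance between blank1 and line2 below 0.006 m or distance between blank1 and line3 below 0.006 m or distance between blank1 and line4 below 0.006 m or distance between blank1 and line5 below 0.006 m) and (distance between blank2 and line1 below 0.006 m or distance between blank2 and line2 below 0.006 m or distance between blank2 and line3 below 0.006 m or distance between blank2 and line4 below 0.006 m or distance between blank2 and line5 below 0.006 m) and (distance between blank3 and line1 below 0.006 m or distance between blank3 and line2 below 0.006 m or distance between blank3 and line3 below 0.006 m or distance between blank3 and line4 below 0.006 m or distance between blank3 and line5 below 0.006 m) and (distance between blank4 and line1 below 0.006 m or distance between blank4 and line2 below 0.006 m or distance between blank4 and line3 below 0.006 m or distance between blank4 and line4 below 0.006 m or distance between blank4 and line5 below 0.006 m) and (distance between blank5 and line1 below 0.006 m or distance between blank5 and line2 below 0.006 m or distance between blank5 and line3 below 0.006 m or distance between blank5 and line4 below 0.006 m or distance between blank5 and line5 below 0.006 m) and angle between the x axis of each of blank1, blank2, blank3, blank4, blank5 and the x axis of plate, either way round below 0.07 rad and distance between any of blank1, blank2, blank3, blank4, blank5 and line1 below 0.006 m and distance between any of blank1, blank2, blank3, blank4, blank5 and line2 below 0.006 m and distance between any of blank1, blank2, blank3, blank4, blank5 and line3 below 0.006 m and (distance between any of blank1, blank2, blank3, blank4, blank5 and line4 below 0.006 m or distance between each of blank1, blank2, blank3, blank4, blank5 and line5 above 0.02 m)), for 0.2 s.
At the end, for the whole second after the job is handed in: Sheet within 5 mm of the slot's back stop. Each blank lies on the plate its centre within 6 mm of its proper place on a white line with the end at the fence, parallel within 4 degrees; lines filled one each from the end stop on, none skipped. The offcuts are in the crate; all at rest (all of step 1 and all of step 2 and z of angle in the frame of crate between 0 and 0.05 m and horizontal distance between each of angle, channel, slug1, slug2 and crate below 0.13 m and z of channel in the frame of crate between 0 and 0.05 m and z of slug1 in the frame of crate between 0 and 0.05 m and z of slug2 in the frame of crate between 0 and 0.05 m and linear speed of each of blank1, blank2, blank3, blank4, blank5, sheet below 0.02 m/s); the robot touches nothing.
It fails at once if the file is moved more than 3 cm (distance of file from where it was at the start of the episode above 0.03 m).
It fails at once if the blue block is moved more than 3 cm (distance of magnet_block from where it was at the start of the episode above 0.03 m).
It fails at once if the try square is moved more than 3 cm (distance of square from where it was at the start of the episode above 0.03 m).
Of blank1, blank2, blank3, blank4 only 2 to 4 are there at a start; the rules pass over those that are not, and their reading is None.
At some moment in a run one of blank1, blank2, blank3, blank4 may be knocked a few centimetres aside while the robot is not near it.
Once in a run the grip may slacken for a moment while it holds something.
It also fails if it takes over 210 s, if anything falls off the work surface, if the arm or the gripper's body presses on something with over 40 N, if the wrist force passes 120 N, or if a joint passes its speed limit or range.

ROBOT

A 6-joint arm with a two-finger parallel gripper is mounted at the origin on the work surface. World frame = base frame: x ahead of the robot, y to its left, z up, the work surface at z = 0. Lengths are in m, angles in degrees, forces in N, time in s.
With the tool pointing down it reaches from about 0.35 to 0.775 m from the base axis. Payload 5.5 kg.
Tool frame: the origin (TCP) lies at the very end of the fingers, on their centre line; the grasp point (between the pads) lies 19 mm behind it; z points along the fingers, y is the line along which they close (so a half turn about z gives the same grasp; the last joint's range is limited). The gripper opens to 85 mm and grips with 20 to 120 N. Pads are 22 mm wide; open, the fingers measure 114 mm over their backs; the gripper's body (76 mm by 85 mm) begins 54 mm behind the grasp point. The pads swing forward as they close: fully open they stand 13 mm farther back than shut.
Start: joints at [-81.967, 17.945, 2.641, 74.691, 0, 82.002], TCP at [0.159, -0.553, 0.231] pointing down, gripper open.
Joint ranges: [-158.12, 158.12], [-49.38, 96.58], [-58.88, 72.47], [-126.05, 133.96], [-84.25, 85.87], [-180, 180]. Speed limits (degrees/s): [147.25, 147.25, 180, 180, 180, 180].

INTERFACE

Orientations are given as [roll, pitch, yaw] about the fixed x, y, z axes, in that order (R = Rz(yaw) Ry(pitch) Rx(roll)).
In Python, from plant import state, capture, get_calibration, close_job, search_frame, masks_of, pinpoint gives the robot as it stands. The module is installed in compiled form; this text tells all that it offers.
- The arm moves only by the shell command python3 -m creep 'ROWS' [OPENING] [FORCE]. ROWS is JSON, a list of rows, each a list of 2 entries, a list of its own where there are three numbers: the shift along the tool's x, y, z in mm, then the turn about the tool's z in degrees. A call has 1 to 20 rows; each row is the pose to reach, as a shift and turn from the pose commanded when the call began, along the tool's axes at that moment; what a row does not reach only later rows make up. A row lasts 1/12 s, in which the tool goes at most 41.7 mm and 7.16 degrees, less where a joint would pass 70% of its speed; a pose out of reach is approached as far as the arm can. A call with a gripper value outside its range is refused whole. OPENING is the opening, from 0 (shut) to 1 (fully open), set as the call begins (- or left out, the last holds). The fingers move at their own pace and stop on an object; FORCE is the grip in N (left out, the last holds). Time passes only in rows, so rows that repeat a pose let the fingers close. It gives the time, the measured TCP pose, the force, the opening and the grip force at its end, in the units of the state.
- state(): the state, without advancing time (a new reading comes with each control period).
- capture(name): name is "scene" or "side" or "wrist"; returns (picture, depth): 400x640x3 uint8, red, green, blue; 400x640 float32, m along the optical axis (not along the pixel's ray), 0 where there is no reading.
- get_calibration(name): a dict with "intrinsics" (3x3 intrinsics, pixels), "position" and "attitude" of the camera in the world. Camera axes: x right, y down, z forward; pixel columns grow to the right and rows downward; lengths in m; the calibration is good to about 2 mm. A picture is of the moment at which its call begins: read the wrist's pose just before it. get_calibration takes no time and is no camera call; for the wrist camera it gives the pose at the moment of the call.
- close_job(): hands the job in; it is judged then, once.
Trained networks look in the newest picture that a camera, given by its name, has taken for a name from the list of things; names that differ only in an ending like _2 or _b are one class to them, and where a whole thing is asked for, a point or a joint stands for the part that bears it (a point fixed in the world has none). Each returns a list of dicts, best first, with "p" (0 to 1); they miss things now and then, are a little off and sometimes report something else, mostly with a low value. They report only what shows in the picture. A call takes as long as a camera call. They do not tell look-alikes from the thing itself.
- search_frame(camera, thing): "point" ([x, y, z] in m, in the coordinates of the camera as it stood for that picture, good to about 4 mm: the middle of the surface that is visible of it).
- masks_of(camera, thing): "mask" (400x640 bool, what is visible of it).
- pinpoint(camera, thing): "point" ([x, y, z] in m, in the coordinates of the camera as it stood for that picture, good to about 4 mm: a listed point, or the origin of a listed thing).
The state is a dict: "time_s": time; "joint_pos": joint angles; "joint_velocities": joint speeds; "joint_efforts": joint torques, N m; "tcp_pos": TCP position; "ee_rot": TCP orientation; "force": force on the tool from outside, world axes, zero at the start; "torque": the same for the moment, N m; "width": opening from 0.0 (shut) to 1.0 (fully open); "grasp_force": force on a finger pad.
Only numpy, scipy, OpenCV 4.12 (cv2) and the standard library are available. Lean on these libraries where they do the work, as an engineer would, in place of code of your own. Each camera call takes 0.05 s, during which the arm holds its last target. There are 200 camera calls.

## Working session

There is one attempt and no reset: what is moved stays moved. The work goes in short steps, Python scripts to look and compute and a shell command to move; the robot and the scene stay as the last step left them, time stands still between calls to the robot, and variables do not carry over. Pictures are saved under pics/ and viewed, at most 14 in all, crops included, and the job is handed in when it is done.

```bash
mkdir -p pics; cat > h.py <<'E'
import numpy as np, cv2
from plant import *
from scipy.spatial.transform import Rotation as R
def shot(cam,name=None):
    c=get_calibration(cam); p,d=capture(cam)
    if name: cv2.imwrite('pics/'+name+'.png',p[:,:,::-1])
    return p,d,c
def rot(c):
    a=np.array(c['attitude'],float)
    if a.shape==(3,3): return a
    return R.from_euler('xyz',a,degrees=True).as_matrix() if a.size==3 else R.from_quat(a).as_matrix()
def w(c,pt): return rot(c)@np.array(pt)+np.array(c['position'])
def cloud(d,c):
    K=np.array(c['intrinsics']); v,u=np.mgrid[:d.shape[0],:d.shape[1]]
    P=np.stack([(u-K[0,2])/K[0,0]*d,(v-K[1,2])/K[1,1]*d,d],-1)
    return P@rot(c).T+np.array(c['position'])
def proj(c,X):
    q=(np.array(X)-np.array(c['position']))@rot(c); K=np.array(c['intrinsics'])
    q=q@K.T; return q[...,:2]/q[...,2:]
E
python3 - <<'E'
from h import *
print(state())
for n in ['scene','side','wrist']:
    p,d,c=shot(n,n+'0'); print(n,c); 
    if n!='wrist':
        for t in ['plate','line1','line5','blank1','blank5','sheet','holder','slot_mouth','crate','angle','channel','magnet_block']:
            print(t,[(round(r['p'],2),w(c,r['point']).round(3).tolist(),proj(c,w(c,r['point'])).round().tolist()) for r in pinpoint(n,t)][:6])
E
```

```text
{'time_s': 0.0, 'joint_pos': array([-8.19649935e+01,  1.79894137e+01,  2.57602993e+00,  7.46905609e+01,
        9.07424878e-04,  8.20013317e+01]), 'joint_velocities': array([ 0.06242275, -0.04991746, -0.02287891, -0.0248794 ,  0.08010362,
        0.00163711]), 'joint_efforts': array([ 1.75484682e-03, -4.80628502e+01,  2.98532689e+01,  1.92641595e-02,
        1.52001762e-04,  1.99022742e-05]), 'tcp_pos': array([ 0.15873686, -0.55211624,  0.23041593]), 'ee_rot': array([-1.79897193e+02, -1.53625015e-02,  1.60336602e+01]), 'force': array([ 0.21353741, -0.09874324, -0.46580477]), 'torque': array([ 0.00556372, -0.06153975, -0.00053397]), 'grasp_force': 0.0, 'width': 0.9992726506419856}
scene {'intrinsics': array([[390.01575148,   0.        , 318.92871115],
       [  0.        , 390.01575148, 198.10333582],
       [  0.        ,   0.        ,   1.        ]]), 'position': array([ 0.96074483, -0.54582701,  0.96499711]), 'attitude': array([-143.59758535,   -0.21996391,   42.62525815])}
plate [(0.78, [0.565, 0.005, -0.0], [345.0, 209.0])]
line1 [(0.92, [0.643, -0.118, 0.05], [339.0, 241.0]), (0
[... 2992 characters left out ...]
.0])]
holder [(0.6, [0.543, 0.351, 0.002], [263.0, 359.0])]
slot_mouth [(0.81, [0.538, 0.35, 0.027], [264.0, 354.0])]
crate [(0.88, [0.516, -0.367, -0.002], [343.0, 154.0])]
angle [(0.64, [0.517, -0.302, 0.01], [339.0, 163.0]), (0.3, [0.537, 0.346, 0.027], [266.0, 352.0])]
channel [(0.71, [0.518, -0.366, 0.003], [343.0, 153.0])]
magnet_block [(0.92, [0.375, 0.175, -0.002], [356.0, 304.0])]
wrist {'intrinsics': array([[319.35995683,   0.        , 320.14141724],
       [  0.        , 319.35995683, 199.98959771],
       [  0.        ,   0.        ,   1.        ]]), 'position': array([ 0.22916333, -0.53260177,  0.37386778]), 'attitude': array([ 1.62992578e+02, -2.62418291e-02, -7.40505251e+01])}
```

View pics/scene0.png

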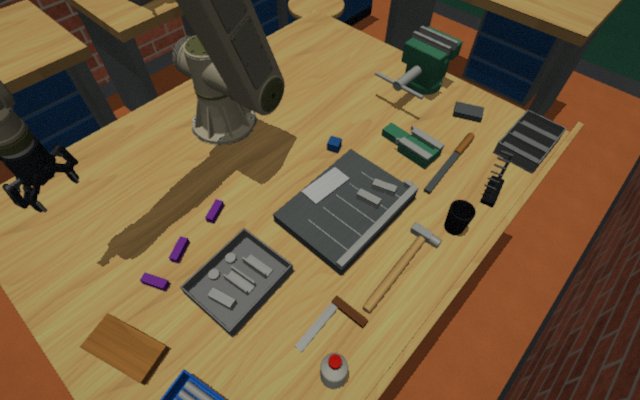

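View pics/side0.png

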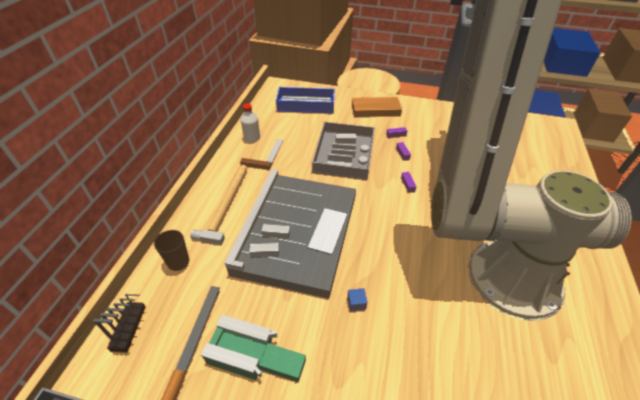

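Scene: two blanks lie on the plate at (368,198) and (382,187), with the sheet at (327,185). The holder is on the left at (410,145) and the crate on the right. Purple look-alikes lie outside the crate. I'll move the wrist camera over the plate next.

```bash
cat >> h.py <<'E'
def go(xyz,yaw):
    s=state(); r=R.from_euler('xyz',s['ee_rot'],degrees=True)
    d=r.inv().apply(np.array(xyz)-s['tcp_pos'])*1000
    t=-((yaw-s['ee_rot'][2]+180)%360-180)
    print('shift',d.round(1).tolist(),'turn',round(t,2),'n>=',int(max(np.linalg.norm(d)/41.7,abs(t)/7.16))+1)
E
python3 -m creep '[[[494,-484,-50],-74],[[494,-484,-50],-74],[[494,-484,-50],-74],[[494,-484,-50],-74],[[494,-484,-50],-74],[[494,-484,-50],-74],[[494,-484,-50],-74],[[494,-484,-50],-74],[[494,-484,-50],-74],[[494,-484,-50],-74],[[494,-484,-50],-74],[[494,-484,-50],-74],[[494,-484,-50],-74],[[494,-484,-50],-74],[[494,-484,-50],-74],[[494,-484,-50],-74],[[494,-484,-50],-74],[[494,-484,-50],-74],[[494,-484,-50],-74],[[494,-484,-50],-74]]'
python3 - <<'E'
from h import *
p,d,c=shot('wrist','w1')
P=cloud(d,c)
print(c['position'],state()['ee_rot'])
m=masks_of('wrist','sheet')
for k in m[:2]:
    u=k['mask']; q=P[u&(d>0)]; 
    rc=cv2.minAreaRect((q[:,:2]*1000).astype(np.float32)); print('sheet',k['p'],u.sum(),rc,np.median(q[:,2]))
for k in masks_of('wrist','blank1'):
    u=k['mask']; q=P[u&(d>0)]; q=q[q[:,2]>np.median(q[:,2])-.004]
    if len(q)>20: print('blank',k['p'],cv2.minAreaRect((q[:,:2]*1000).astype(np.float32)),np.median(q[:,2]))
print('lines',[(round(r['p'],2),w(c,r['point']).round(4).tolist()) for r in pinpoint('wrist','line1')])
E
```

```text
time_s: 3.02
tcp_pos: [0.4995, 0.0488, 0.281]
ee_rot: [-180.0, 0.0, 90.1]
force: [0.2, -0.9, 0.2]
width: 1.003
grasp_force: 0.0
[0.49828939 0.12287386 0.42356713] [-1.79958770e+02  1.95980067e-02  8.99922998e+01]
sheet 0.9 5551 ((482.5693359375, 6.188255310058594), (139.6040496826172, 66.05377197265625), 86.05940246582031) 0.04780952946100431
blank 0.81 ((620.2020874023438, 113.0516357421875), (70.08477020263672, 24.169862747192383), 17.39249038696289) 0.06371028548649743
blank 0.75 ((611.7353515625, 49.446014404296875), (70.435791015625, 24.20720100402832), 8.358016014099121) 0.06373739772316467
lines [(0.94, [0.6453, 0.0623, 0.0526]), (0.81, [0.6427, -0.0583, 0.0514]), (0.74, [0.6464, 0.1208, 0.0512]), (0.73, [0.6487, 0.001, 0.0509])]
```

View pics/w1.png

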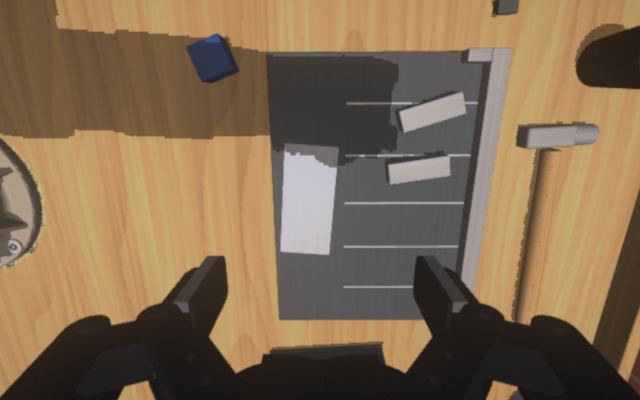

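The wrist view shows the sheet at (310,200), the blanks at (432,112) and (419,170), and the end stop at (478,55). Sizes and heights match the list. Next I'll look at the holder and fit the plate.

```bash

python3 - <<'E'
from h import *
p,d,c=shot('wrist'); P=cloud(d,c); z=P[...,2]
m=(abs(z-.060)<.004)&(P[...,0]>.64)&(P[...,0]<.74)&(P[...,1]<.14)&(P[...,1]>-.12)
q=P[m]; ys=np.arange(-.10,.13,.01); f=[(y,np.percentile(q[abs(q[:,1]-y)<.005][:,0],4)) for y in ys if (abs(q[:,1]-y)<.005).sum()>15]
f=np.array(f); k=np.polyfit(f[:,0],f[:,1],1); print('fence x at y=0',k, 'yaw',-np.degrees(np.arctan(k[0])), 'resid',np.std(f[:,1]-np.polyval(k,f[:,0])))
# lines: bright pixels on plate top
g=p.min(-1).astype(int); lab=(abs(z-.040)<.003)&(g>150)&(P[...,0]>.55)&(P[...,0]<.675)
q=P[lab]
for y0 in (.12,.06,0,-.06):
    a=q[abs(q[:,1]-y0)<.012]; 
    if len(a)>10: kk=np.polyfit(a[:,0],a[:,1],1); print(y0,len(a),'y at x=.645',np.polyval(kk,.645),'slope deg',np.degrees(np.arctan(kk[0])),'xmax',a[:,0].max())
E
python3 -m creep '[[[41,0,0],0],[[82,0,0],0],[[123,0,0],0],[[164,0,0],0],[[200,0,0],0],[[200,0,0],0],[[200,0,0],0]]'
python3 - <<'E'
from h import *
p,d,c=shot('wrist','w2'); P=cloud(d,c); np.savez('w2.npz',P=P,p=p)
for n in('holder','slot_mouth'): print(n,[(round(r['p'],2),w(c,r['point']).round(4).tolist()) for r in pinpoint('wrist',n)])
z=P[...,2]
reg=(P[...,1]>.27)&(P[...,1]<.43)&(P[...,0]>.42)&(P[...,0]<.68)
m=reg&(abs(z-.05)<.004)
n,l,st,ce=cv2.connectedComponentsWithStats(m.astype(np.uint8))
for i in range(1,n):
    if st[i,4]>80: q=P[l==i]; print('comp',st[i,4],cv2.minAreaRect((q[:,:2]*1000).astype(np.float32)),np.median(q[:,2]))
gr=reg&(p[...,1].astype(int)>p[...,0]*1.4)&(abs(z-.030)<.004); q=P[gr]; print('ledge/floor',len(q),cv2.minAreaRect((q[:,:2]*1000).astype(np.float32)),np.median(q[:,2]))
E
```

```text
fence x at y=0 [-0.12989989  0.67172292] yaw 7.401271524687882 resid 0.011990918586943402
0.12 51 y at x=.645 0.12247197372167397 slope deg 0.17636844435944163 xmax 0.6745115538738554
0.06 74 y at x=.645 0.06221531896234653 slope deg 0.4150637846693404 xmax 0.6741781846071968
0 179 y at x=.645 0.0020807766485167445 slope deg 0.011960287260284166 xmax 0.6740186874070278
-0.06 65 y at x=.645 -0.05788222817871215 slope deg -0.19829874058433683 xmax 0.6722518367431787
time_s: 3.85
tcp_pos: [0.4995, 0.2501, 0.281]
ee_rot: [-180.0, 0.0, 90.2]
force: [0.0, -0.7, -0.4]
width: 0.998
grasp_force: 0.0
holder [(0.58, [0.54, 0.3529, -0.0042])]
slot_mouth [(0.75, [0.5399, 0.3476, 0.0293])]
comp 3023 ((591.5501098632812, 379.67889404296875), (26.49227523803711, 129.63211059570312), 87.12406921386719) 0.049760440490436264
comp 2517 ((588.3250122070312, 313.8509216308594), (26.230731964111328, 130.4071807861328), 87.37908172607422) 0.049756669488401795
ledge/floor 3311 ((547.3998413085938, 348.41162109375), (45.08784484863281, 184.21624755859375), 86.15744018554688) 0.02979071638574815
```

View pics/w2.png

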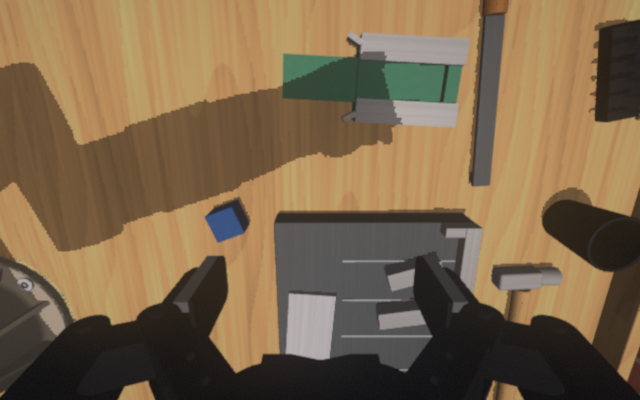

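The holder measures mouth ≈ (0.540, 0.349), yaw −2.75°, and it fits the given sizes. Plate yaw is ≈ 0 and lines 1–3 sit at y = 0.122, 0.062 and 0.002. The picture shows the slot mouth at (355,80), with the ledge to its left. On to the sheet.

```bash
python3 -c "
from h import *
go([.486,.0561,.10],86.06)"
```

```text
shift [-191.5, -13.7, 181.4] turn 3.88 n>= 7
```

```bash
python3 -m creep '[[[-40,-3,20],1],[[-80,-6,50],2],[[-120,-8,85],3],[[-155,-11,120],3.9],[[-180,-13,150],3.9],[[-191.5,-13.7,175],3.9],[[-191.5,-13.7,181],3.9],[[-191.5,-13.7,181],3.9],[[-191.5,-13.7,181],3.9],[[-191.5,-13.7,181],3.9],[[-191.5,-13.7,181],3.9]]' 0.92
python3 - <<'E'
from h import *
go([.486,.0561,.038],86.06)
E
```

```text
time_s: 4.92
tcp_pos: [0.4878, 0.0576, 0.1022]
ee_rot: [179.8, -0.0, 86.1]
force: [0.4, -0.1, -0.6]
width: 0.926
grasp_force: 0.0
shift [-1.6, -1.9, 64.2] turn 0.08 n>= 2
```

```bash
python3 -m creep '[[[-1.6,-1.9,30],0],[[-1.6,-1.9,50],0],[[-1.6,-1.9,60],0],[[-1.6,-1.9,64],0],[[-1.6,-1.9,66],0],[[-1.6,-1.9,68],0],[[-1.6,-1.9,68],0],[[-1.6,-1.9,68],0]]'
python3 - <<'E'
from h import *
p,d,c=shot('wrist','w3')
E
```

```text
time_s: 5.58
tcp_pos: [0.4851, 0.056, 0.0331]
ee_rot: [179.9, 0.0, 86.1]
force: [-0.1, -0.4, 0.1]
width: 0.918
grasp_force: 0.0
```

View pics/w3.png

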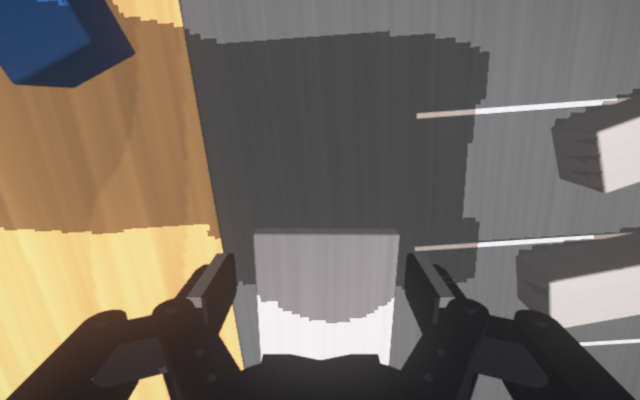

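The open fingers straddle the sheet's end at (325,280), level with it. Closing now.

```bash
python3 -m creep '[[[0,0,-1],0],[[0,0,-1],0],[[0,0,-1],0],[[0,0,-1],0],[[0,0,-1],0],[[0,0,-1],0],[[0,0,-1],0],[[0,0,-1],0]]' 0 80
python3 -m creep '[[[0,0,-3],0],[[0,0,-8],0],[[0,0,-20],0],[[0,0,-40],0],[[0,0,-60],0],[[0,0,-60],0],[[0,0,-60],0]]'
python3 - <<'E'
from h import *
p,d,c=shot('wrist','w4');P=cloud(d,c)
for k in masks_of('wrist','sheet')[:2]:
    q=P[k['mask']&(d>0)]; q=q[abs(q[:,2]-np.median(q[:,2]))<.02]
    if len(q)<30: continue
    A=np.c_[q[:,:2]-q[:,:2].mean(0),np.ones(len(q))]; s=np.linalg.lstsq(A,q[:,2],rcond=None)[0]
    print(k['p'],cv2.minAreaRect((q[:,:2]*1000).astype(np.float32)),'zmed',np.median(q[:,2]),'slope',s, q.min(0),q.max(0))
E
```

```text
time_s: 6.3
tcp_pos: [0.4851, 0.0559, 0.0348]
ee_rot: [179.9, -0.0, 86.1]
force: [-2.2, 0.1, 11.0]
width: 0.719
grasp_force: 88.4
time_s: 6.88
tcp_pos: [0.4851, 0.0559, 0.0941]
ee_rot: [179.9, -0.0, 86.1]
force: [0.1, -0.2, -3.0]
width: 0.715
grasp_force: 87.2
0.73 ((483.1605224609375, 40.357540130615234), (71.53797912597656, 64.17647552490234), 86.83091735839844) zmed 0.10690890537596388 slope [ 0.00051296 -0.0015546   0.10679916] [0.44959674 0.0029685  0.09897877] [0.51672999 0.07730873 0.10928426]
```

View pics/w4.png

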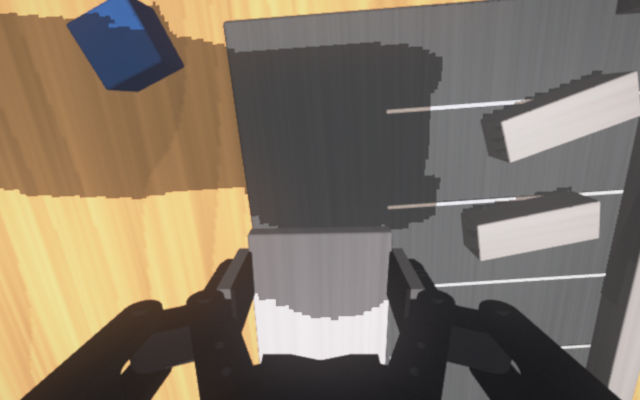

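The sheet is held level with its top 12.8 mm above the TCP, at the intended offset. I'll carry it to the slot mouth.

```bash
python3 -c "
from h import *
go([.3902,.3562,.10],177.25)"
```

```text
shift [293.2, -113.3, -7.4] turn -91.12 n>= 13
```

```bash
python3 -m creep '[[[10,-4,-10],-4],[[35,-13,-20],-11],[[60,-23,-20],-18],[[90,-35,-20],-25],[[120,-46,-20],-32],[[150,-58,-20],-39],[[180,-70,-20],-46],[[205,-79,-20],-53],[[230,-89,-20],-60],[[255,-98,-20],-67],[[275,-106,-20],-74],[[288,-111,-15],-81],[[293,-113.3,-8],-87],[[293.2,-113.3,-7.4],-91.1],[[293.2,-113.3,-7.4],-91.1],[[293.2,-113.3,-7.4],-91.1],[[293.2,-113.3,-7.4],-91.1]]'
python3 - <<'E'
from h import *
p,d,c=shot('wrist','w5');P=cloud(d,c)
for k in masks_of('wrist','sheet')[:1]:
    q=P[k['mask']&(d>0)]; print('sheet',cv2.minAreaRect((q[:,:2]*1000).astype(np.float32)),np.median(q[:,2]),np.percentile(q,[1,99],axis=0))
z=P[...,2]
reg=(P[...,1]>.27)&(P[...,1]<.43)&(P[...,0]>.5)&(P[...,0]<.68)
m=reg&(abs(z-.05)<.004)
n,l,st,ce=cv2.connectedComponentsWithStats(m.astype(np.uint8))
for i in range(1,n):
    if st[i,4]>80: q=P[l==i]; print('comp',st[i,4],cv2.minAreaRect((q[:,:2]*1000).astype(np.float32)),np.median(q[:,2]))
go([.3902,.3562,.027],177.25)
E
```

```text
time_s: 8.4
tcp_pos: [0.3906, 0.3556, 0.0999]
ee_rot: [-179.9, -0.1, 177.1]
force: [-0.2, -0.6, -1.5]
width: 0.713
grasp_force: 87.4
sheet ((451.9289855957031, 351.8197021484375), (119.52566528320312, 167.13999938964844), 88.33283996582031) 0.11267217356422041 [[0.36859986 0.32364629 0.10727001]
 [0.43577205 0.38574816 0.1141122 ]]
shift [0.9, 0.4, 73.5] turn -0.12 n>= 2
```

View pics/w5.png

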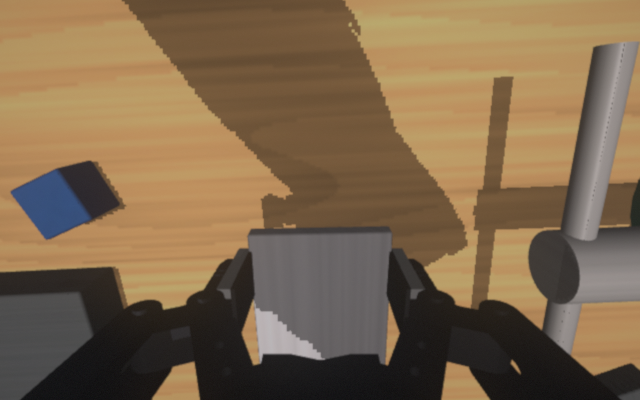

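The sheet is held straight, with the blue block left at (65,200) and a vice handle right at (565,265). I'll check clearance to the handle, then lower.

```bash
python3 -m creep '[[[0.9,0.4,30],0],[[0.9,0.4,55],0],[[0.9,0.4,66],0],[[0.9,0.4,70],0],[[0.9,0.4,73],0],[[0.9,0.4,73],0],[[0.9,0.4,73],0]]'
python3 - <<'E'
from h import *
for n in ('side','scene'):
    p,d,c=shot(n);P=cloud(d,c)
    q=P[(P[...,0]>.38)&(P[...,0]<.66)&(P[...,1]>.42)&(P[...,1]<.6)&(P[...,2]>.03)]; print(n,'high things',len(q),q.min(0) if len(q) else '')
    a=p[120:340,300:] if n=='scene' else p[250:400,180:420]
    if n=='side': cv2.imwrite('pics/s6.png',cv2.resize(a[:,:,::-1],None,fx=3,fy=3)[:600,:800])
E
```

```text
time_s: 9.08
tcp_pos: [0.3909, 0.3569, 0.0286]
ee_rot: [179.9, 0.1, 177.2]
force: [0.5, -0.4, -1.3]
width: 0.719
grasp_force: 87.5
side high things 135 [0.38094789 0.42003034 0.08823086]
scene high things 917 [0.38002097 0.4203185  0.08007762]
```

View pics/s6.png

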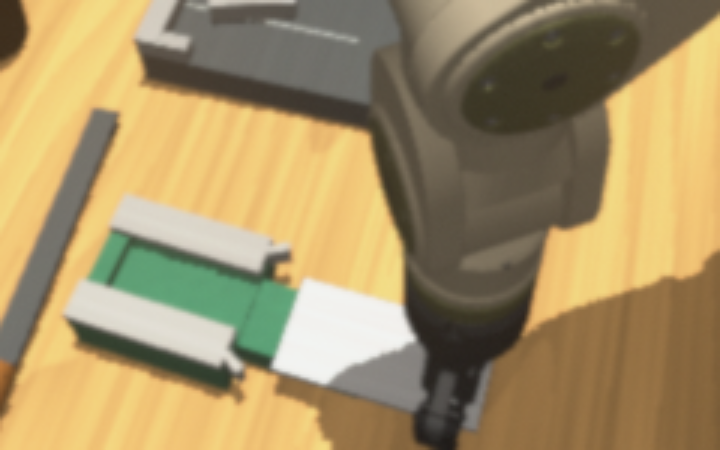

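Aligned: the sheet's front edge at (300,320) points straight at the slot. Inserting in two stages.

```bash
python3 -m creep '[[[-6,-0.7,1.5],0],[[-12,-0.7,1.5],0],[[-18,-0.7,1.5],0],[[-24,-0.7,1.5],0],[[-29,-0.7,1.5],0],[[-33,-0.7,1.5],0],[[-37,-0.7,1.5],0],[[-41,-0.7,1.5],0],[[-45,-0.7,1.5],0],[[-50,-0.7,1.5],0],[[-55,-0.7,1.5],0],[[-60,-0.7,1.5],0],[[-60,-0.7,1.5],0]]'
python3 -c "
from h import *
m=np.array([.54,.349]);h=np.array([.99885,-.048]);t=m-.030*h
go([t[0],t[1],.027],177.25)"
```

```text
time_s: 10.27
tcp_pos: [0.4514, 0.3531, 0.0263]
ee_rot: [180.0, 0.1, 177.2]
force: [-0.0, 0.7, -3.1]
width: 0.719
grasp_force: 87.6
shift [-58.7, 0.3, -0.7] turn -0.05 n>= 2
```

```bash
python3 -m creep '[[[-6,0.2,-0.5],0],[[-12,0.2,-0.5],0],[[-18,0.2,-0.5],0],[[-24,0.2,-0.5],0],[[-30,0.2,-0.5],0],[[-36,0.2,-0.5],0],[[-42,0.2,-0.5],0],[[-48,0.2,-0.5],0],[[-54,0.2,-0.5],0],[[-58,0.2,-0.5],0],[[-58,0.2,-0.5],0],[[-58,0.2,-0.5],0]]'
python3 -c "
from h import *
p,d,c=shot('side');cv2.imwrite('pics/s7.png',cv2.resize(p[250:400,180:420,::-1],None,fx=3,fy=3))"
```

```text
time_s: 11.27
tcp_pos: [0.508, 0.3503, 0.0265]
ee_rot: [-180.0, -0.0, 177.2]
force: [0.7, -0.1, -2.0]
width: 0.719
grasp_force: 87.6
```

View pics/s7.png

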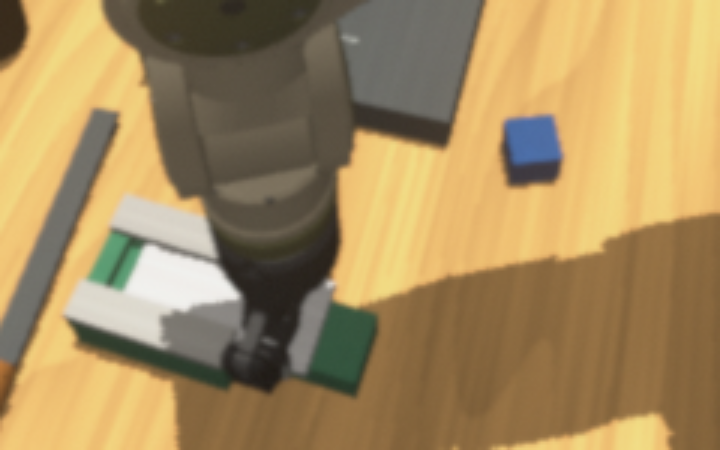

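The sheet is in the slot, about 10 mm short of the back stop. I'll release it, retreat, and push with shut fingers.

```bash
python3 -m creep '[[[0,0,0],0],[[0,0,0],0],[[0,0,0],0],[[0,0,0],0],[[0,0,-20],0],[[0,0,-50],0],[[15,0,-60],0],[[40,0,-60],0],[[50,0,-60],0],[[50,0,-60],0],[[50,0,-60],0]]' 0.85 80
python3 -m creep '[[[0,0,0],0],[[0,0,0],0],[[0,0,0],0],[[0,0,0],0],[[0,0,0],0],[[0,0,0],0],[[0,0,0],0]]' 0 30
python3 -c "
from h import *
p,d,c=shot('wrist');P=cloud(d,c)
for k in masks_of('wrist','sheet')[:1]:
    q=P[k['mask']&(d>0)]; q=q[abs(q[:,2]-.038)<.006]; print(k['p'],len(q),cv2.minAreaRect((q[:,:2]*1000).astype(np.float32)),np.percentile(q,[1,50,99],axis=0))
m=np.array([.54,.349]);h=np.array([.99885,-.048]);t=m-.078*h
go([t[0],t[1],.0345],177.25)"
```

```text
time_s: 12.23
tcp_pos: [0.4577, 0.3528, 0.0865]
ee_rot: [-180.0, 0.0, 177.3]
force: [-0.0, -0.4, -0.1]
width: 0.851
grasp_force: 0.0
time_s: 12.82
tcp_pos: [0.4581, 0.3527, 0.0865]
ee_rot: [-180.0, -0.0, 177.2]
force: [0.0, 0.2, -0.9]
width: 0.001
grasp_force: 0.0
0.62 974 ((523.99267578125, 349.1473083496094), (63.815677642822266, 77.67731475830078), 88.247314453125) [[0.48467322 0.31867769 0.03287975]
 [0.4961257  0.3471544  0.03775944]
 [0.56155538 0.38177602 0.03923103]]
shift [-4.0, 0.2, 52.1] turn -0.02 n>= 2
```

```bash
python3 -m creep '[[[0,0,25],0],[[0,0,45],0],[[0,0,52],0],[[-4,0,52],0],[[-8,0,52],0],[[-12,0,52],0],[[-16,0,52],0],[[-20,0,52],0],[[-23,0,52],0],[[-25,0,52],0],[[-26,0,52],0],[[-26,0,52],0]]'
```

```text
time_s: 13.92
tcp_pos: [0.4838, 0.3518, 0.0357]
ee_rot: [180.0, -0.0, 177.2]
force: [-3.7, 0.7, 6.0]
width: 0.0
grasp_force: 3.5
```

```bash
python3 -m creep '[[[-2,0,0],0],[[-4,0,0],0],[[-5,0,0],0],[[-5,0,0],0]]'
```

```text
time_s: 14.25
tcp_pos: [0.4887, 0.3516, 0.0356]
ee_rot: [180.0, -0.0, 177.3]
force: [-4.1, 0.7, 6.0]
width: 0.001
grasp_force: 3.5
```

```bash
python3 -m creep '[[[-1,0,0],0],[[-2,0,0],0],[[-3,0,0],0],[[-3,0,0],0]]'
python3 -c "
from h import *
p,d,c=shot('wrist','w8');P=cloud(d,c);q=P[(abs(P[...,1]-.35)<.02)&(P[...,0]>.44)&(P[...,0]<.56)&(d>0)]
for a in np.arange(.44,.56,.005):
    s=q[abs(q[:,0]-a)<.0025]; print(round(a,3),len(s),np.median(s[:,2]).round(4) if len(s) else '')
"
```

```text
time_s: 14.58
tcp_pos: [0.4904, 0.3515, 0.0356]
ee_rot: [180.0, -0.2, 177.3]
force: [-6.9, 0.8, 8.4]
width: 0.002
grasp_force: 5.4
0.44 322 -0.0002
0.445 627 -0.0001
0.45 609 -0.0001
0.455 1787 0.0228
0.46 801 0.0299
0.465 789 0.0299
0.47 6802 0.1177
0.475 6342 0.1052
0.48 5708 0.0817
0.485 1050 0.0523
0.49 450 0.0725
0.495 501 0.0823
0.5 258 0.0378
0.505 1 0.0382
0.51 0 
0.515 0 
0.52 0 
0.525 0 
0.53 57 0.038
0.535 80 0.0379
0.54 86 0.0381
0.545 84 0.0378
0.55 0 
0.555 0 
0.56 0
```

View pics/w8.png

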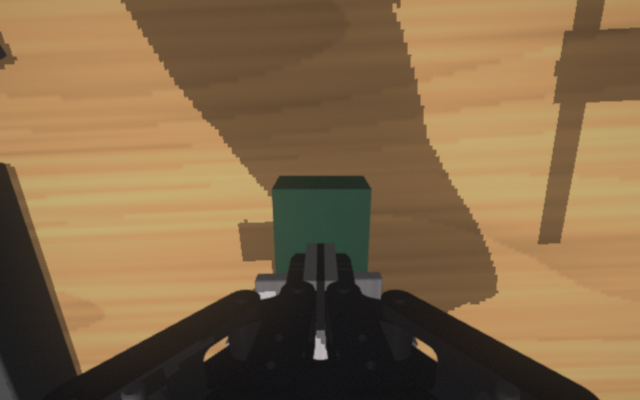

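The shut fingers at (320,260) press on the sheet's rear edge at (320,282), and the resistance is rising. A slightly firmer push will confirm the stop.

```bash
python3 -m creep '[[[-1,0,0],0],[[-2,0,0],0],[[-3,0,0],0],[[-3,0,0],0]]'
python3 -c "
from h import *
print(state()['tcp_pos'],state()['force'])"
```

```text
time_s: 14.97
tcp_pos: [0.4907, 0.3515, 0.0355]
ee_rot: [180.0, -0.4, 177.3]
force: [-13.5, 0.7, 12.6]
width: 0.001
grasp_force: 9.5
[0.49065664 0.35146451 0.03549751] [-13.50940188   0.68706595  12.60622452]
```

```bash
python3 -m creep '[[[8,0,0],0],[[20,0,0],0],[[20,0,-40],0],[[20,0,-80],0],[[20,0,-120],0],[[20,0,-140],0],[[20,0,-140],0]]' 0.5 80
python3 -c "
from h import *
go([.58,.10,.27],180)"
```

```text
time_s: 15.55
tcp_pos: [0.4784, 0.3536, 0.1813]
ee_rot: [179.7, 0.6, 177.2]
force: [0.9, 0.6, 0.9]
width: 0.498
grasp_force: 0.0
shift [-114.7, -247.9, -89.0] turn -2.77 n>= 7
```

```bash
python3 -m creep '[[[-15,-33,-12],-1],[[-31,-66,-24],-2],[[-46,-99,-36],-2.8],[[-61,-132,-48],-2.8],[[-77,-165,-60],-2.8],[[-92,-198,-72],-2.8],[[-107,-231,-84],-2.8],[[-114.7,-248,-89],-2.8],[[-114.7,-248,-89],-2.8],[[-114.7,-248,-89],-2.8]]'
cat > look.py <<'E'
from h import *
import sys
p,d,c=shot('wrist',sys.argv[1]); P=cloud(d,c); print(state()['tcp_pos'],state()['ee_rot'])
for n,lo,hi in (('sheet',.034,.042),('blank1',.06,.068)):
    for k in masks_of('wrist',n)[:6]:
        q=P[k['mask']&(d>0)]; q=q[(q[:,2]>lo)&(q[:,2]<hi)]
        if len(q)>60:
            (a,b),(ww,hh),an=cv2.minAreaRect((q[:,:2]*1000).astype(np.float32))
            if ww<hh: an-=90; ww,hh=hh,ww
            print(n,round(k['p'],2),'c',round(a,1),round(b,1),'size',round(ww,1),round(hh,1),'ang',round(an,1),'z',np.median(q[:,2]).round(4),q[:,:2].min(0).round(4))
    
E
python3 look.py w9
```

```text
time_s: 16.38
tcp_pos: [0.578, 0.0974, 0.263]
ee_rot: [180.0, -0.0, 179.9]
force: [-0.2, 0.1, 0.9]
width: 0.502
grasp_force: 0.0
[0.57729819 0.09848004 0.26275707] [ 1.79990505e+02 -7.24992682e-02  1.79970649e+02]
sheet 0.73 c 568.0 347.7 size 139.2 65.5 ang -1.6 z 0.0377 [0.4983 0.3163]
blank1 0.85 c 619.0 112.8 size 69.8 24.1 ang 17.4 z 0.0637 [0.5826 0.092 ]
```

View pics/w9.png

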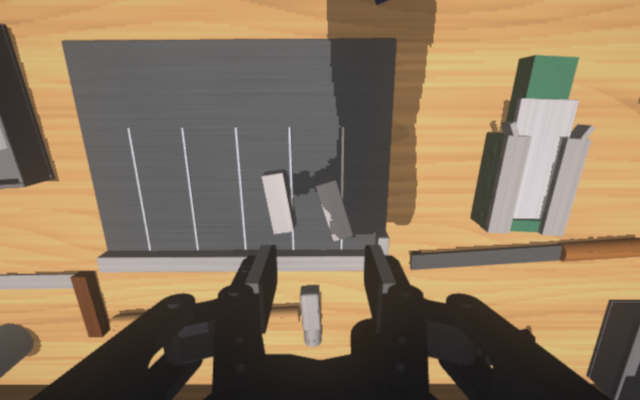

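The sheet is home: centre (0.568, 0.348) against an expected (0.570, 0.348). The blanks are where they were, at (333,208) and (280,203). I'll take the first.

```bash
python3 -c "
from h import *
go([.6195,.1129,.044],-162.6)"
```

```text
shift [-43.1, 13.2, 218.7] turn -17.3 n>= 6
```

```bash
python3 -m creep '[[[-10,3,35],-6],[[-20,6,75],-12],[[-35,10,110],-17.3],[[-43.1,13.2,140],-17.3],[[-43.1,13.2,165],-17.3],[[-43.1,13.2,185],-17.3],[[-43.1,13.2,200],-17.3],[[-43.1,13.2,210],-17.3],[[-43.1,13.2,216],-17.3],[[-43.1,13.2,218],-17.3],[[-43.1,13.2,218],-17.3]]' 0.5
python3 -m creep '[[[0,0,0],0],[[0,0,0],0],[[0,0,0],0],[[0,0,0],0],[[0,0,0],0],[[0,0,0],0],[[0,0,-2],0],[[0,0,-4],0],[[0,0,-4],0]]' 0 80
python3 -c "
from h import *
go([.633,.1223,.047],180)"
```

```text
time_s: 17.45
tcp_pos: [0.6206, 0.1124, 0.0458]
ee_rot: [-180.0, 0.0, -162.6]
force: [0.3, 0.0, 0.7]
width: 0.504
grasp_force: 0.0
time_s: 18.2
tcp_pos: [0.6204, 0.1117, 0.0495]
ee_rot: [-180.0, -0.0, -162.7]
force: [0.3, 0.9, -3.7]
width: 0.256
grasp_force: 80.0
shift [-15.2, 6.3, 2.5] turn 17.32 n>= 3
```

```bash
python3 -m creep '[[[-3,2,0],4],[[-6,3,0],9],[[-10,5,0],14],[[-15,6.3,0],17.3],[[-15,6.3,0],17.3],[[-15,6.3,1],17.3],[[-15,6.3,2.5],17.3],[[-15,6.3,3],17.3],[[-15,6.3,3],17.3]]'
python3 -m creep '[[[-2,0,0],0],[[-4,0,0],0],[[-6,0,0],0],[[-8,0,0],0],[[-9,0,0],0],[[-9,0,0],0]]'
```

```text
time_s: 18.95
tcp_pos: [0.6327, 0.1223, 0.0473]
ee_rot: [-180.0, 0.0, -179.9]
force: [-3.3, 0.3, 3.8]
width: 0.256
grasp_force: 80.8
time_s: 19.45
tcp_pos: [0.6416, 0.1223, 0.0474]
ee_rot: [-180.0, -0.0, -179.9]
force: [-4.9, -0.7, 4.3]
width: 0.255
grasp_force: 81.0
```

```bash
python3 -m creep '[[[-1,0,0],0],[[-2,0,0],0],[[-3,0,0],0],[[-3,0,0],0]]'
```

```text
time_s: 19.78
tcp_pos: [0.6439, 0.1224, 0.0474]
ee_rot: [-180.0, -0.1, -179.9]
force: [-5.6, -0.3, 6.4]
width: 0.257
grasp_force: 81.1
```

```bash
python3 -m creep '[[[-1,0,0],0],[[-2,0,0],0],[[-2,0,0],0]]'
```

```text
time_s: 20.03
tcp_pos: [0.6439, 0.1224, 0.0473]
ee_rot: [-180.0, -0.3, -179.9]
force: [-11.4, -0.0, 10.5]
width: 0.261
grasp_force: 81.6
```

Fence contact. Release and look again.

```bash
python3 -m creep '[[[1,0,0],0],[[1,0,0],0],[[1,0,0],0],[[1,0,0],0],[[1,0,-30],0],[[1,0,-65],0],[[10,-10,-105],0],[[25,-20,-145],0],[[40,-30,-180],0],[[55,-40,-200],0],[[60,-45,-205],0],[[60,-45,-205],0],[[60,-45,-205],0]]' 0.42
python3 look.py w10
python3 -c "
from h import *
go([.6117,.0494,.045],180+8.4)"
```

```text
time_s: 21.12
tcp_pos: [0.5874, 0.0773, 0.2509]
ee_rot: [180.0, 0.0, 180.0]
force: [0.4, 0.1, 0.1]
width: 0.422
grasp_force: 0.0
[0.58708273 0.0774983  0.24985055] [ 1.79992463e+02 -1.04586849e-01 -1.79979365e+02]
sheet 0.59 c 568.4 347.7 size 139.7 64.8 ang -1.3 z 0.0377 [0.4984 0.3165]
blank1 0.96 c 610.6 49.1 size 69.8 24.0 ang 8.6 z 0.0637 [0.5744 0.0331]
blank1 0.63 c 641.3 121.9 size 68.8 24.2 ang 0.2 z 0.0637 [0.6069 0.1097]
shift [-25.6, -28.4, 204.1] turn -8.35 n>= 5
```

Blank one is placed at (0.641, 0.122), angle 0.2°. Now the second.

```bash
python3 -m creep '[[[-8,-8,35],-4],[[-16,-16,70],-8.4],[[-25.6,-28.4,105],-8.4],[[-25.6,-28.4,140],-8.4],[[-25.6,-28.4,165],-8.4],[[-25.6,-28.4,182],-8.4],[[-25.6,-28.4,194],-8.4],[[-25.6,-28.4,201],-8.4],[[-25.6,-28.4,204],-8.4],[[-25.6,-28.4,204],-8.4],[[-25.6,-28.4,204],-8.4]]' 0.5
python3 -m creep '[[[0,0,0],0],[[0,0,0],0],[[0,0,0],0],[[0,0,0],0],[[0,0,0],0],[[0,0,0],0],[[0,0,-2],0],[[0,0,-4],0],[[0,0,-4],0]]' 0 80
python3 -c "
from h import *
go([.633,.0621,.047],180)"
```

```text
time_s: 22.18
tcp_pos: [0.6131, 0.0492, 0.0478]
ee_rot: [-180.0, 0.0, -171.6]
force: [-0.5, 0.1, 0.3]
width: 0.502
grasp_force: 0.0
time_s: 22.93
tcp_pos: [0.6124, 0.049, 0.0516]
ee_rot: [-180.0, -0.0, -171.6]
force: [0.6, -0.0, -2.2]
width: 0.257
grasp_force: 79.9
shift [-22.3, 10.0, 4.6] turn 8.43 n>= 2
```

```bash
python3 -m creep '[[[-6,3,0],4],[[-12,6,0],8.4],[[-18,9,0],8.4],[[-22,10,0],8.4],[[-22,10,1],8.4],[[-22,10,2.5],8.4],[[-22,10,3.7],8.4],[[-22,10,3.7],8.4]]'
python3 -m creep '[[[-2,0,0],0],[[-4,0,0],0],[[-6,0,0],0],[[-8,0,0],0],[[-9,0,0],0],[[-10,0,0],0],[[-11,0,0],0],[[-12,0,0],0],[[-12,0,0],0]]'
```

```text
time_s: 23.6
tcp_pos: [0.6332, 0.0622, 0.0491]
ee_rot: [180.0, 0.1, -179.9]
force: [-2.3, 0.6, 4.8]
width: 0.259
grasp_force: 80.7
time_s: 24.35
tcp_pos: [0.644, 0.0619, 0.0491]
ee_rot: [-180.0, -0.1, -179.9]
force: [-4.3, -0.1, 7.3]
width: 0.255
grasp_force: 80.9
```

```bash
python3 -m creep '[[[-1,0,0],0],[[-2,0,0],0],[[-2,0,0],0]]'
```

```text
time_s: 24.6
tcp_pos: [0.6452, 0.0619, 0.0491]
ee_rot: [-180.0, -0.1, -179.9]
force: [-6.4, -0.4, 8.8]
width: 0.255
grasp_force: 81.1
```

```bash
python3 -m creep '[[[-1,0,0],0],[[-2,0,0],0],[[-2,0,0],0]]'
python3 -m creep '[[[0,0,0],0],[[0,0,0],0],[[0,0,0],0],[[0,0,0],0],[[0,0,-30],0],[[0,0,-65],0],[[5,-10,-105],0],[[15,-50,-140],0],[[20,-90,-160],0],[[20,-130,-170],0],[[20,-170,-170],0],[[20,-170,-170],0]]' 0.42
python3 -c "
from h import *
go([.54,-.38,.25],180)"
```

```text
time_s: 24.85
tcp_pos: [0.6452, 0.0619, 0.0491]
ee_rot: [-180.0, -0.3, -179.9]
force: [-11.8, 0.0, 12.7]
width: 0.258
grasp_force: 81.7
time_s: 25.85
tcp_pos: [0.63, -0.1136, 0.2198]
ee_rot: [-179.8, 0.2, 179.8]
force: [-0.3, -0.8, -0.9]
width: 0.418
grasp_force: 0.0
shift [88.8, -266.9, -29.6] turn -0.22 n>= 7
```

```bash
python3 -m creep '[[[12,-38,-5],0],[[25,-76,-10],0],[[38,-114,-15],0],[[51,-152,-20],0],[[64,-190,-25],0],[[76,-228,-30],0],[[88.8,-267,-30],0],[[88.8,-267,-30],0],[[88.8,-267,-30],0],[[88.8,-267,-30],0]]'
cat > crate.py <<'E'
from h import *
p,d,c=shot('wrist','w11'); P=cloud(d,c); z=P[...,2]
cv2.imwrite('pics/w11c.png',cv2.resize(p[60:300,160:480,::-1],None,fx=2.5,fy=2.5)); print(state()['tcp_pos'])
for n in ('blank5','angle','channel','slug1'):
    for k in masks_of('wrist',n)[:3]:
        q=P[k['mask']&(d>0)]; zt=np.percentile(q[:,2],95); q=q[q[:,2]>zt-.004]
        (a,b),(ww,hh),an=cv2.minAreaRect((q[:,:2]*1000).astype(np.float32))
        if ww<hh: an-=90; ww,hh=hh,ww
        v,u=np.nonzero(k['mask']); print(n,round(k['p'],2),'px',u.mean().round(),v.mean().round(),'c',round(a,1),round(b,1),'size',round(ww,1),round(hh,1),'ang',round(an,1),'ztop',zt.round(4))
E
python3 crate.py
```

```text
time_s: 26.68
tcp_pos: [0.5403, -0.3749, 0.2474]
ee_rot: [179.9, -0.0, 180.0]
force: [-0.1, 0.1, 0.2]
width: 0.422
grasp_force: 0.0
[ 0.54066358 -0.37405972  0.24756173]
blank5 0.84 px 192.0 14.0 c 373.6 -509.2 size 28.2 24.3 ang 24.3 ztop 0.025
blank5 0.79 px 273.0 153.0 c 521.5 -429.6 size 69.9 24.1 ang 15.0 ztop 0.03
angle 0.68 px 379.0 148.0 c 517.3 -317.0 size 78.7 5.4 ang 6.8 ztop 0.0353
slug1 0.91 px 352.0 84.0 c 445.1 -339.6 size 27.8 27.1 ang -89.5 ztop 0.018
slug1 0.65 px 298.0 89.0 c 449.8 -400.3 size 28.2 27.7 ang -1.0 ztop 0.0179
```

View pics/w11c.png

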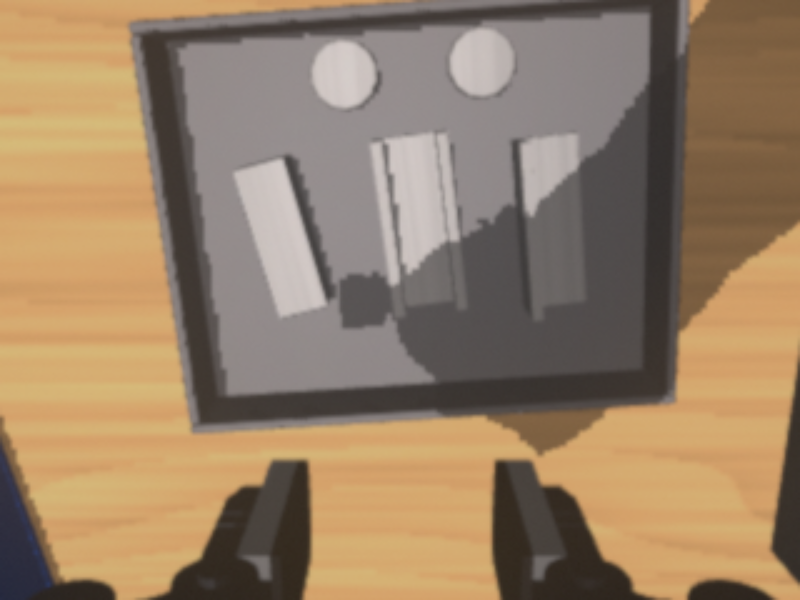

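In the crop, the left bar at (280,235) is a solid 70×24 block with its top at 0.030, so it is blank5. The middle one (425,220) is the open channel, the right one (550,225) the thin-flanged angle, and the round slugs are at (345,75) and (482,62). All are inside the crate and none is purple. Next, the clearance to the wall.

```bash
python3 - <<'E'
from h import *
p,d,c=shot('wrist');P=cloud(d,c);z=P[...,2]
f=P[(abs(z-.005)<.003)&(P[...,1]<-.40)&(P[...,1]>-.5)&(P[...,0]>.46)&(P[...,0]<.58)]
t=P[(abs(z-.045)<.004)&(P[...,1]<-.44)&(P[...,1]>-.52)&(P[...,0]>.46)&(P[...,0]<.58)]
for x in np.arange(.46,.59,.02):
    a=f[abs(f[:,0]-x)<.006]; b=t[abs(t[:,0]-x)<.006]; print(round(x,2),'floor min y',a[:,1].min().round(4) if len(a) else '', 'wall top',np.percentile(b[:,1],[2,98]).round(4) if len(b) else '')
for k in masks_of('wrist','channel')[:1]+masks_of('wrist','blank5')[:2]:
    q=P[k['mask']&(d>0)]; print(q.min(0),q.max(0))
r=np.radians(15); o=np.array([-np.sin(r),np.cos(r)])*.0015
go([.5235+o[0],-.4292+o[1],.012],-165)
E
```

```text
0.46 floor min y -0.4782 wall top [-0.4831 -0.478 ]
0.48 floor min y -0.4775 wall top [-0.4817 -0.4768]
0.5 floor min y -0.4766 wall top [-0.4802 -0.4755]
0.52 floor min y -0.4748 wall top [-0.479  -0.4742]
0.54 floor min y -0.4737 wall top [-0.4777 -0.4727]
0.56 floor min y -0.4725 wall top [-0.4766 -0.4716]
0.58 floor min y -0.4896 wall top [-0.4749 -0.4706]
[ 7.32160696e-01 -3.84120594e-01 -3.96661362e-04] [ 0.82451307 -0.22216831  0.01948437]
[ 0.36040723 -0.53451378 -0.00120948] [ 0.39044115 -0.49311113  0.02643189]
[ 0.485038   -0.44803721  0.00484481] [ 0.55696332 -0.40965473  0.03172687]
shift [18.0, -53.6, 236.2] turn -14.89 n>= 6
```

```bash
python3 -m creep '[[[6,-18,30],-5],[[12,-36,65],-10],[[18,-53.6,100],-14.9],[[18,-53.6,135],-14.9],[[18,-53.6,165],-14.9],[[18,-53.6,165],-14.9],[[18,-53.6,165],-14.9],[[18,-53.6,190],-14.9],[[18,-53.6,210],-14.9],[[18,-53.6,224],-14.9],[[18,-53.6,232],-14.9],[[18,-53.6,235],-14.9],[[18,-53.6,235],-14.9]]' 0.42
python3 -m creep '[[[0,0,0],0],[[0,0,0],0],[[0,0,0],0],[[0,0,0],0],[[0,0,0],0],[[0,0,0],0],[[0,0,-2],0],[[0,0,-5],0],[[0,0,-25],0],[[0,0,-60],0],[[0,0,-100],0],[[0,0,-100],0],[[0,0,-100],0]]' 0 90
python3 -c "
from h import *
go([.63,.002,.10],180)"
```

```text
time_s: 28.17
tcp_pos: [0.5234, -0.429, 0.0145]
ee_rot: [-179.9, 0.1, -165.0]
force: [0.3, 0.2, 0.4]
width: 0.421
grasp_force: 0.0
time_s: 29.25
tcp_pos: [0.524, -0.4302, 0.1164]
ee_rot: [-179.7, 0.2, -165.1]
force: [0.3, -1.0, -3.9]
width: 0.252
grasp_force: 89.3
shift [-213.7, 390.4, 14.8] turn 14.93 n>= 11
```

```bash
python3 -m creep '[[[-18,32,0],2],[[-37,67,0],4],[[-55,102,0],6],[[-74,137,0],8],[[-93,171,0],10],[[-112,205,0],12],[[-131,240,0],14.9],[[-150,275,0],14.9],[[-168,309,0],14.9],[[-186,342,0],14.9],[[-202,370,5],14.9],[[-213.7,388,10],14.9],[[-213.7,390.4,14],14.9],[[-213.7,390.4,14],14.9],[[-213.7,390.4,14],14.9]]'
python3 look.py w12
python3 -c "
from h import *
go([.63,.002,.050],180)"
```

```text
time_s: 30.5
tcp_pos: [0.6268, 0.0036, 0.0972]
ee_rot: [-180.0, -0.2, -180.0]
force: [0.2, -0.7, -3.4]
width: 0.253
grasp_force: 89.4
[0.62732174 0.00291168 0.09783343] [-1.79981399e+02 -1.40941415e-01  1.79982568e+02]
blank1 0.88 c 644.1 121.6 size 73.9 25.6 ang -0.4 z 0.0637 [0.6072 0.1089]
blank1 0.61 c 638.4 61.2 size 62.1 24.2 ang 0.1 z 0.0638 [0.6073 0.0491]
shift [-2.0, -0.3, 48.8] turn -0.08 n>= 2
```

Blank5 is in hand and its force reading matches the weight. Lowering on line 3 and pushing to the fence.

```bash
python3 -m creep '[[[-2,-0.6,20],0],[[-2,-0.6,35],0],[[-2,-0.6,43],0],[[-2,-0.6,46],0],[[-2,-0.6,48],0],[[-2,-0.6,48.5],0],[[-2,-0.6,48.5],0],[[-5,-0.6,48.5],0],[[-8,-0.6,48.5],0],[[-11,-0.6,48.5],0],[[-14,-0.6,48.5],0],[[-14,-0.6,48.5],0]]'
```

```text
time_s: 31.65
tcp_pos: [0.6435, 0.0031, 0.0507]
ee_rot: [-180.0, 0.1, -180.0]
force: [0.5, -0.3, -4.0]
width: 0.25
grasp_force: 89.4
```

```bash
python3 -m creep '[[[-1,0,0],0],[[-2,0,0],0],[[-3,0,0],0],[[-3,0,0],0]]'
```

```text
time_s: 31.98
tcp_pos: [0.6447, 0.0032, 0.0505]
ee_rot: [-180.0, -0.1, -180.0]
force: [-2.9, -0.2, 1.0]
width: 0.249
grasp_force: 89.9
```

```bash
python3 -m creep '[[[0.5,-1,0.5],0],[[0,-1,1],0],[[-1,-1,1],0],[[-2,-1,1],0],[[-2,-1,1],0]]'
python3 -m creep '[[[0,0,0],0],[[0,0,0],0],[[0,0,0],0],[[0,0,0],0],[[0,0,-30],0],[[0,0,-65],0],[[15,10,-105],0],[[35,30,-145],0],[[55,60,-180],0],[[65,70,-200],0],[[65,75,-210],0],[[65,75,-210],0],[[65,75,-210],0]]' 0.42
python3 look.py w13
```

```text
time_s: 32.4
tcp_pos: [0.6448, 0.003, 0.0505]
ee_rot: [179.9, -0.2, -179.9]
force: [-10.9, 2.9, 10.2]
width: 0.252
grasp_force: 91.1
time_s: 33.48
tcp_pos: [0.5833, 0.077, 0.2596]
ee_rot: [-180.0, 0.1, -179.9]
force: [-0.2, -0.2, -0.8]
width: 0.42
grasp_force: 0.0
[0.58271428 0.07660163 0.25806142] [-1.79971366e+02 -4.25370419e-02 -1.79980478e+02]
sheet 0.89 c 568.5 347.6 size 140.2 65.7 ang -0.9 z 0.0376 [0.4982 0.3155]
blank1 0.85 c 642.0 2.7 size 69.4 24.2 ang 0.2 z 0.0638 [ 0.6073 -0.0095]
blank1 0.83 c 641.1 61.1 size 68.2 23.0 ang -0.2 z 0.0637 [0.6069 0.0495]
blank1 0.57 c 641.6 121.8 size 69.3 24.1 ang 0.0 z 0.0637 [0.6069 0.1097]
blank1 0.19 c 652.1 3.2 size 347.6 88.7 ang -90.0 z 0.0604 [ 0.6078 -0.1707]
```

View pics/w13.png

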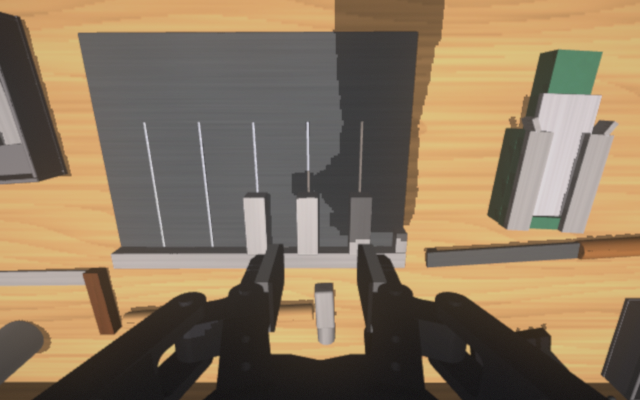

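The picture shows the three blanks at (256,225), (307,225) and (361,225). They sit on lines 1–3, square to the fence, with near ends level at x = 0.607. The sheet is home in the holder. Handing in.

```bash
python3 -c "
from plant import *
print(close_job())"
```

```text
the job is handed in; nothing more can be done
None
```

I handed the job in at about 33 s: the sheet is fully home in the green holder, and the three blanks (the third from the crate) lie on lines 1–3 against the fence. Camera checks before hand-in agreed, but the interface returned no verdict.

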